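Close the membrane filter holder and hold it shut on its gasket

TASK

Close the membrane filter holder so that a colleague can put the screws in: on its loose upper half, swing the folded carrying handle up until it snaps into its upright detent, then lift the half by that handle, set it down on the two dowels of the lower half (the wide hole over the thick dowel) and press it down by the handle until the gasket is squeezed and the two metal faces meet all round. Finish while still holding it: do not let go, keep the handle upright in your grip and the halves pressed together. Leave the other things on the bench where they are.

Things in the scene. Friction and masses are not known exactly. Their poses are not given: they have to be found in the camera images.
- cover_half: upper half of the holder, loose: aluminium plate 100 (its x) x 130 (y) x 14 mm, 0.5 to 0.67 kg, flat on the bench. Origin: centre of its underside; z up, +x roughly away from the robot. Through holes: 15 mm at x +32, y +50; 11 mm at x -32, y -50 mm. A hose barb (20 mm high) and a vent cap stand on its +x half; the handle folds over its -x half, towards the robot.
- base_half: lower half, fixed: aluminium block 100 (its x) x 130 (y) mm, top face 40 mm above the bench, two upright dowels. A black gasket ring (84 mm across, centred) stands 4 mm proud of the top face and springs: it gives from 2.5 N and is flush (metal on metal) at 14.5 N in all, the upper half's weight included. Origin: centre of its underside; z up, +x roughly away from the robot.
- big_dowel (a point): foot of the thick dowel, on the top face of the lower half (40 mm above the bench) at its x +32, y +50 mm: 12 mm thick, 28 mm tall, the last 8 mm tapered
- small_dowel (a point): foot of the thin dowel, on the top face of the lower half at its x -32, y -50 mm: 8 mm thick, 22 mm tall, the last 8 mm tapered
- big_hole (a point): centre of the 15 mm hole at the underside of the upper half; it takes the thick dowel
- small_hole (a point): centre of the 11 mm hole at the underside of the upper half; it takes the thin dowel
- handle (a joint): swing of the carrying handle, rad: 0 folded on its stop (rising 0.35 rad above the plate, towards the plate's -x), 1.22 upright, square to the plate, in its detent and on its end stop. Starts at 0 to 0.3. From about 0.75 to 1.0 a leaf spring with a dome, beside the -y leg, resists (about 0.11 N m in all); then it springs back behind the leg, carries it on to 1.22 and holds it there.
- handle_hinge (a point): middle of the handle's hinge axis (along the plate's y), above the plate's centre, 22 mm above its underside
- handle_bar (a point): middle of the handle's grip: a round steel sleeve 12 mm thick, 62 mm long along the plate's y, that turns freely on the handle's cross rod; 65 mm from the hinge axis, between two thin legs; upright it is 87 mm above the plate's underside. Carried by it, the plate hangs level.
- forceps: bystander: steel forceps 129 x 14 x 8 mm lying flat, origin at the centre of the underside
- microtube: bystander: small closed plastic tube, 42 x 17 x 12 mm, lying
- pen: bystander: marker pen 135 x 17 x 16 mm lying near the front edge
- tube_rack: bystander: tube rack 78 x 144 x 42 mm at the back right
- beaker: bystander: glass beaker 54 mm wide, 70 mm tall, at the back
- slide_box: bystander: flat plastic slide box 89 x 99 x 32 mm at the back, beside the centrifuge
- rotor_key: bystander: T-handled key 66 x 117 x 16 mm lying at the right front corner of the centrifuge. The centrifuge itself, a fixed tall machine (0.32 m high, its open lid up to about 0.6 m), stands left of the work, about 0.40 to 1.0 m ahead of the robot and 0.11 to 0.41 m to its left: move round it

How it is judged:
On the way, in this order (a step that is already met when the one before it is completed fails the run):
1. the handle stands upright in its detent while the upper half still lies on the bench (value of joint handle above 1.15 rad and height (world z) of cover_half below 0.02 m), for 0.2 s.
2. the upper half is carried level by its upright handle, clear of the dowels (height (world z) of cover_half above 0.065 m and value of joint handle above 1.1 rad and angle between cover_half's own z axis and vertical below 0.35 rad and contact force between the fingers and cover_half above 1 N), for 0.2 s.
3. the upper half is down on both dowels, right way round (horizontal distance between big_hole and big_dowel below 0.004 m and horizontal distance between small_hole and small_dowel below 0.004 m and z of big_hole in the frame of big_dowel below 0.01 m and z of small_hole in the frame of small_dowel below 0.01 m), for 0.1 s.
At the end, for the whole second after the job is handed in: Each hole within 3.5 mm of its dowel's axis, wide on thick; upper half level (0.03 rad), metal gap under 1.5 mm at both dowels, at least 9 N between the halves; handle in its detent (above 1.1 rad) and in the fingers (at least 2 N); still for a second (horizontal distance between big_hole and big_dowel below 0.0035 m and horizontal distance between small_hole and small_dowel below 0.0035 m and z of big_hole in the frame of big_dowel below 0.0015 m and z of small_hole in the frame of small_dowel below 0.0015 m and angle between cover_half's own z axis and vertical below 0.03 rad and value of joint handle above 1.1 rad and contact force between the fingers and cover_half above 2 N and contact force between cover_half and base_half above 9 N and linear speed of cover_half below 0.02 m/s); the arm keeps its last pose, push and grip.
It fails at once if a bystander is pushed more than 40 mm from its place (distance of any of forceps, microtube, pen, tube_rack, beaker, slide_box, rotor_key from where it was at the start of the episode above 0.04 m).
It also fails if it takes over 54 s, if anything falls off the work surface, if the arm or the gripper's body presses on something with over 40 N, if the wrist force passes 120 N, or if a joint passes its speed limit or range.

ROBOT

A 6-joint arm with a two-finger parallel gripper is mounted at the origin on a cart in front of the work surface, level with it; the furniture and walls round the work are solid. World frame = base frame: x ahead of the robot, y to its left, z up, the work surface at z = 0. Lengths are in m, angles in rad, forces in N, time in s.
With the tool pointing down it reaches from about 0.375 to 0.975 m from the base axis. Payload 3.8 kg.
Tool frame: the origin (TCP) lies between the finger pads; the fingertips stand 22 mm ahead of it and the grasp point (between the pads) lies 3 mm ahead of it; z points along the fingers, y is the line along which they close (so a half turn about z gives the same grasp; the last joint's range is limited). The gripper opens to 88 mm and grips with 3 to 60 N. Pads are 18 mm wide; open, the fingers measure 123 mm over their backs; the gripper's body (75 mm by 187 mm) begins 45 mm behind the grasp point.
Start: joints at [-1.207, 0.264, 1.604, -0, 1.274, -0.037], TCP at [0.263, -0.622, 0.261] pointing down, gripper open.
Joint ranges: [-2.63, 2.63], [-0.94, 2.18], [0.31, 2.57], [-1.31, 4.45], [0, 2.66], [-2.55, 2.55]. Speed limits (rad/s): [2.57, 2.57, 3.14, 3.14, 3.14, 3.14].

INTERFACE

Orientations are given as a unit quaternion [w, x, y, z].
In Python, from cell import env gives the robot as it stands. The module is installed in compiled form; this text tells all that it offers.
- The arm moves only by the tool move_arm, never from a script. Its argument "series" is one flat list of numbers, 6 for each row, row after row: the shift along the tool's x, y, z normalised to -1 to 1, where 1 is 200 mm, then the turn, a rotation vector about the tool's x, y, z normalised to -1 to 1, where 1 is pi/2 rad. A call has 1 to 5 rows; each row shifts and turns the commanded pose from where the row before left it, along the tool's axes as they then stand; what a row does not reach is not made up. A row lasts 1/12 s, in which the tool goes at most 41.7 mm and 7.16 degrees, less where a joint would pass 70% of its speed; a pose out of reach is approached as far as the arm can. A call with a number of a shift or a turn outside -1 to 1 is refused whole. A call with a gripper value outside its range is refused whole. "jaw" is the gripper's target within -1 to 1 (shut at 1, half-way at 0, fully open at -1), set as the call begins (left out, the last holds). The fingers move at their own pace and stop on an object; "newtons" is the grip in N (left out, the last holds). Time passes only in rows, so rows that do not move let the fingers close. It gives the time, the measured TCP pose, the force, the opening and the grip force at its end, in the units of the state.
- env.get_obs(): the state, without advancing time (a new reading comes with each control period).
- env.capture(name): name is "scene" or "top" or "wrist"; returns (picture, depth): 420x560x3 uint8, blue, green, red; 420x560 float32, m along the optical axis (not along the pixel's ray), 0 where there is no reading.
- env.get_calibration(name): a dict with "intrinsics" (3x3 intrinsics, pixels), "R" (3x3) and "t" (3): a world point X has camera coordinates R X + t. Camera axes: x right, y down, z forward; pixel columns grow to the right and rows downward; lengths in m; the calibration is good to about 2 mm. A picture is of the moment at which its call begins: read the wrist's pose just before it. get_calibration takes no time and is no camera call; for the wrist camera it gives the pose at the moment of the call.
- env.hand_in(): hands the job in; it is judged then, once.
The state is a dict: "time": time; "q": joint angles; "joint_vel": joint speeds; "joint_efforts": joint torques, N m; "position": TCP position; "orientation": TCP orientation; "force": force on the tool from outside, world axes, zero at the start; "wrist_torque": the same for the moment, N m; "finger_gap": finger opening in m; "grip_force": force on a finger pad.
Only numpy, scipy, OpenCV 4.12 (cv2) and the standard library are available. Lean on these libraries where they do the work, as an engineer would, in place of code of your own. Each camera call takes 0.05 s, during which the arm holds its last target. There are 200 camera calls.

## Working session

There is one attempt and no reset: what is moved stays moved. The work goes in short steps, Python scripts to look and compute and a tool call to move; the robot and the scene stay as the last step left them, time stands still between calls to the robot, and variables do not carry over. Pictures are saved under pics/ and viewed, at most 10 in all, crops included, and the job is handed in when it is done.

Besides the shell and the picture viewer there is one more tool, called after "Request:" as name(argument=value, ...), one argument or row to a line, values as JSON. move_arm: Moves the arm, as the interface text tells. Scaled input: -1 to 1 covers 200 mm each way for a shift and pi/2 rad each way for a turn. Its arguments: {"type":"object","properties":{"series":{"type":"array","items":{"type":"number","minimum":-1,"maximum":1}},"jaw":{"type":"number"},"newtons":{"type":"number"}},"required":["series"]}

```bash
mkdir -p pics; cat > h.py <<'E'
import numpy as np, cv2
from cell import env
def cal(n):
    c=env.get_calibration(n); return np.array(c["intrinsics"]),np.array(c["R"]),np.array(c["t"])
def ray(n,u,v,z,c=None):
    K,R,t=c or cal(n); d=R.T@np.linalg.inv(K)@np.array([u,v,1.]); o=-R.T@t
    return o+d*(z-o[2])/d[2]
def cloud(depth,c):
    K,R,t=c; v,u=np.indices(depth.shape); p=np.stack([u,v,np.ones_like(u)],-1)@np.linalg.inv(K).T*depth[...,None]
    return (p-t)@R
def proj(n,X,c=None):
    K,R,t=c or cal(n); p=K@(R@np.array(X)+t); return p[:2]/p[2]
E
python3 - <<'E'
from h import *
print(env.get_obs())
for n in("top","scene"):
    p,d=env.capture(n); cv2.imwrite(f"pics/{n}0.png",p); np.save(f"{n}0.npy",d)
    K,R,t=cal(n); print(n,K.round(1).tolist(),R.round(3).tolist(),(-R.T@t).round(3))
E
```

```text
{'time': 0.0, 'q': array([-1.20690865e+00,  2.64778063e-01,  1.60531756e+00,  1.06826761e-05,
        1.27367933e+00, -3.69082527e-02]), 'joint_vel': array([-0.00114866, -0.00049461, -0.00118659,  0.00105064, -0.00157164,
        0.00037017]), 'joint_efforts': array([ 6.54124651e-04, -5.02107954e+01, -3.56879282e+01,  7.29790237e-02,
        2.94883491e-02, -2.06745058e-04]), 'position': array([ 0.26312362, -0.62091841,  0.25940162]), 'orientation': array([-1.07743189e-03,  9.79987165e-01,  1.99057692e-01, -1.72560820e-04]), 'force': array([-0.37749278, -0.74830309, -0.1740766 ]), 'wrist_torque': array([-0.01182301, -0.03632431, -0.0011377 ]), 'grip_force': 0.0, 'finger_gap': 0.08836584267323559}
top [[537.6, 0.0, 280.3], [0.0, 537.6, 215.6], [0.0, 0.0, 1.0]] [[-0.006, -1.0, -0.016], [-0.985, 0.009, -0.174], [0.174, 0.015, -0.985]] [ 0.328 -0.12   1.344]
scene [[398.8, 0.0, 278.0], [0.0, 398.8, 212.8], [0.0, 0.0, 1.0]] [[0.653, -0.757, 0.022], [-0.381, -0.354, -0.854], [0.654, 0.549, -0.519]] [-0.    -0.584  0.48 ]
```

View pics/top0.png

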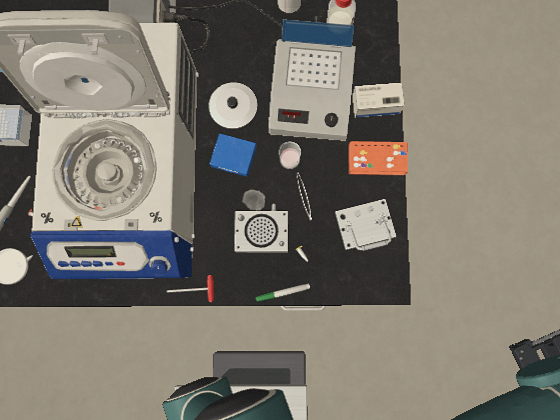

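View pics/scene0.png

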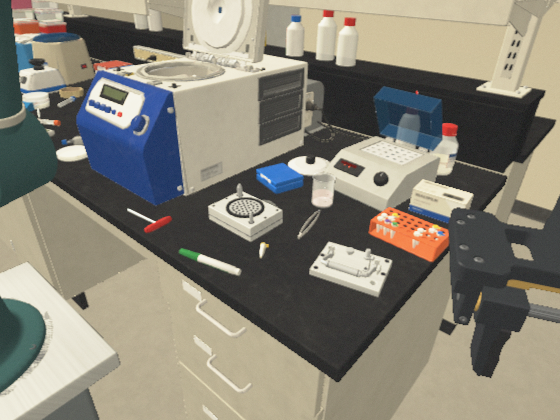

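```bash
python3 - <<'E'
from h import *
p=cv2.imread("pics/top0.png")
a=cv2.resize(p[195:260,225:300],None,fx=5.3,fy=6,interpolation=cv2.INTER_CUBIC)
a=cv2.resize(p[190:260,228:298],(400,400),interpolation=cv2.INTER_CUBIC)
b=cv2.resize(p[190:260,330:400],(400,400),interpolation=cv2.INTER_CUBIC)
cv2.imwrite("pics/crop0.png",np.hstack([a,b]))
c=cal("top");d=np.load("top0.npy");P=cloud(d,c)
g=cv2.cvtColor(p,cv2.COLOR_BGR2GRAY)
for nm,(u0,u1,v0,v1),z in(("base",(228,298,190,260),.04),("cover",(330,400,190,260),.014)):
    m=np.zeros_like(g); s=(abs(P[v0:v1,u0:u1,2]-z)<.007)
    m[v0:v1,u0:u1]=s*255
    m=cv2.morphologyEx(m,cv2.MORPH_OPEN,np.ones((3,3)))
    cn=max(cv2.findContours(m,0,1)[0],key=cv2.contourArea)
    # world polygon at z
    W=np.array([ray("top",*q[0],z,c)[:2] for q in cn])
    r=cv2.minAreaRect((W*1000).astype(np.float32)); print(nm,r, np.median(P[v0:v1,u0:u1,2][s]))
K,R,t=cal("scene");P2=cloud(np.load("scene0.npy"),(K,R,t))
s=P2[225:300,300:400].reshape(-1,3); s=s[(s[:,2]>.02)]
print(len(s)); print(np.histogram(s[:,2],bins=10))
E
```

```text
base ((522.4149780273438, -52.544952392578125), (128.27439880371094, 96.73326110839844), 89.53175354003906) 0.04135291444474333
cover ((541.2337646484375, -312.76861572265625), (100.43860626220703, 130.79786682128906), 14.16853141784668) 0.014521648525327035
792
(array([761,   0,   0,   0,   0,   0,   0,   0,   0,  31]), array([0.02000094, 0.06595777, 0.11191459, 0.15787142, 0.20382824,
       0.24978507, 0.29574189, 0.34169872, 0.38765555, 0.43361237,
       0.4795692 ]))
```

View pics/crop0.png

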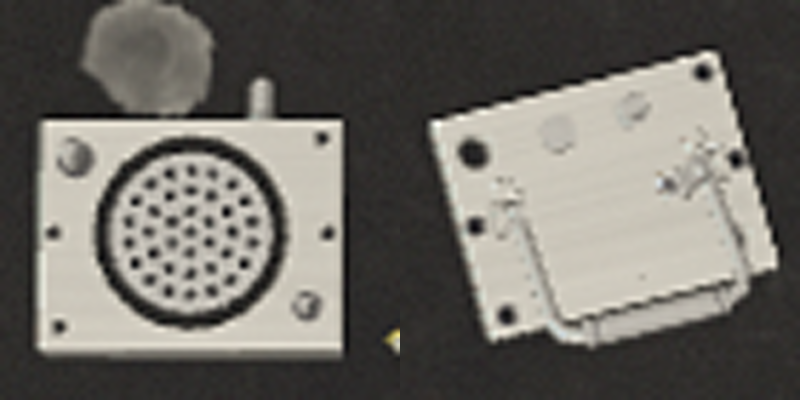

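Top view: base half around (261,230) px with its thick dowel upper left. The cover is around (366,225), yawed about +14°, with its wide hole upper left and the handle bar near (375,245). Both are the right size and height, so I'm moving in above the cover.

Request:
move_arm(
  series=[0.162, -0.092, 0, 0, 0, 0, 0.162, -0.092, 0, 0, 0, 0, 0.162, -0.092, 0, 0, 0, 0, 0.162, -0.092, 0, 0, 0, 0, 0.162, -0.092, 0, 0, 0, 0],
  jaw=-1,
)

```text
time: 0.52
position: [0.377, -0.4719, 0.2601]
orientation: [-0.0, 0.98, 0.199, -0.0]
force: [0.7, 1.0, 0.9]
finger_gap: 0.0882
grip_force: 0.0
```

Request:
move_arm(
  series=[0.162, -0.092, 0, 0, 0, 0, 0.162, -0.092, 0, 0, 0, 0, 0.162, -0.092, 0, 0, 0, 0, 0.162, -0.092, 0, 0, 0, 0, 0.162, -0.092, 0, 0, 0, 0],
)

```text
time: 0.93
position: [0.4904, -0.3239, 0.2603]
orientation: [-0.0, 0.98, 0.199, -0.0]
force: [0.3, -0.2, -0.1]
finger_gap: 0.0883
grip_force: 0.0
```

Request:
move_arm(
  series=[0, 0, 0, 0, 0, -0.075, 0, 0, 0, 0, 0, -0.075, 0, 0, 0, 0, 0, -0.075, 0, 0, 0, 0, 0, -0.075, 0, 0, 0, 0, 0, -0.075],
)

```text
time: 1.35
position: [0.4897, -0.3251, 0.2601]
orientation: [-0.001, 0.878, 0.478, -0.0]
force: [0.5, 0.2, 0.1]
finger_gap: 0.0883
grip_force: 0.0
```

Request:
move_arm(
  series=[0, 0, 0, 0, 0, -0.075, 0, 0, 0, 0, 0, -0.075, 0, 0, 0, 0, 0, -0.075, 0, 0, 0, 0, 0, -0.075, 0, 0, 0, 0, 0, -0.075],
)

```text
time: 1.77
position: [0.4896, -0.3255, 0.2601]
orientation: [-0.001, 0.702, 0.712, -0.0]
force: [-0.1, -0.5, -0.0]
finger_gap: 0.0882
grip_force: 0.0
```

Request:
move_arm(
  series=[0, 0, 0, 0, 0, -0.075, 0, 0, 0, 0, 0, -0.075, 0, 0, 0, 0, 0, 0],
)

```text
time: 2.02
position: [0.4895, -0.3254, 0.2601]
orientation: [-0.001, 0.615, 0.789, -0.0]
force: [0.2, -0.6, -0.0]
finger_gap: 0.088
grip_force: 0.0
```

```bash
python3 - <<'E'
from h import *
from scipy.spatial.transform import Rotation as Ro
o=env.get_obs();print(o["time"],o["position"].round(4),o["q"].round(3),o["force"].round(2));q=o["orientation"]
print(Ro.from_quat(q[[1,2,3,0]]).as_matrix().round(4))
c=cal("wrist");p,d=env.capture("wrist");cv2.imwrite("pics/w1.png",p);np.savez("w1.npz",d=d,K=c[0],R=c[1],t=c[2])
print(c[0],(-c[1].T@c[2]).round(3),c[1].round(3))
E
```

```text
2.0167 [ 0.4895 -0.3254  0.2601] [-0.629  0.101  1.796 -0.     1.246 -0.876] [ 0.16 -0.64 -0.03]
[[-2.441e-01  9.697e-01 -1.000e-03]
 [ 9.697e-01  2.441e-01  7.000e-04]
 [ 9.000e-04 -8.000e-04 -1.000e+00]]
[[341.95713348   0.         281.12025268]
 [  0.         341.95713348 207.99437847]
 [  0.           0.           1.        ]] [ 0.471 -0.25   0.385] [[ 0.97   0.244 -0.001]
 [ 0.234 -0.926  0.295]
 [ 0.071 -0.287 -0.955]]
```

View pics/w1.png

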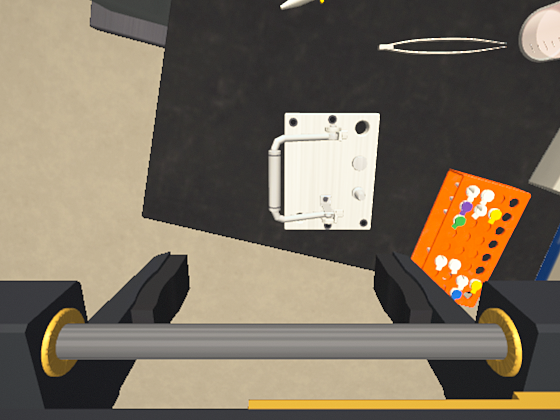

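The wrist view shows the plate at (285–380, 113–230) px, the wide hole at (362,127) and the handle sleeve at about (275,178), x-extent 268–281.

```bash
python3 - <<'E'
from h import *
z=np.load("w1.npz");c=(z["K"],z["R"],z["t"]);d=z["d"];P=cloud(d,c);p=cv2.imread("pics/w1.png");g=cv2.cvtColor(p,6)
# plate: top points at z~.014
roi=np.zeros(g.shape,bool);roi[100:245,255:395]=1
m=(roi&(abs(P[...,2]-.014)<.006)&(g>90)).astype(np.uint8)*255
m=cv2.morphologyEx(m,cv2.MORPH_CLOSE,np.ones((7,7)))
cn=max(cv2.findContours(m,0,1)[0],key=cv2.contourArea)
W=np.array([ray("",*q[0],.014,c)[:2] for q in cn]);print("plate",cv2.minAreaRect((W*1000).astype(np.float32)))
print("platez",np.median(P[m>0][:,2]))
dk=((g<70)&(cv2.erode(cv2.morphologyEx(m,cv2.MORPH_CLOSE,np.ones((25,25))),np.ones((3,3)))>0)).astype(np.uint8)
n,l,s,ce=cv2.connectedComponentsWithStats(dk)
for i in range(1,n):
    if s[i,4]>15: print("hole",ce[i].round(1),s[i,4],ray("",*ce[i],.014,c).round(4))
b=roi&(P[...,2]>.03)
print("high pts"); 
S=P[140:215,262:290][b[140:215,262:290]]; print(len(S),S.mean(0).round(4),np.percentile(S[:,2],[5,50,95,99]).round(4))
for v in (160,170,180,190,200): print(v,[(u,tuple(P[v,u].round(3))) for u in range(266,286,2)][1:9])
E
```

```text
plate ((540.905029296875, -309.27935791015625), (99.25798034667969, 128.24757385253906), 14.155561447143555)
platez 0.014875538458140386
hole [332.4 119.2] 27 [ 0.527  -0.2531  0.014 ]
hole [293.1 121.8] 24 [ 0.4876 -0.2658  0.014 ]
hole [360.3 127. ] 95 [ 0.5579 -0.2536  0.014 ]
hole [363.2 222.8] 24 [ 0.5945 -0.3553  0.014 ]
high pts
861 [ 0.4819 -0.3197  0.0547] [0.0482 0.0521 0.0539 0.055 ]
160 [(268, (np.float64(0.471), np.float64(-0.314), np.float64(0.001))), (270, (np.float64(0.473), np.float64(-0.305), np.float64(0.051))), (272, (np.float64(0.475), np.float64(-0.304), np.float64(0.052))), (274, (np.float64(0.477), np.float64(-0.304), np.float64(0.053))), (276, (np.float64(0.479), np.float64(-0.303), np.float64(0.053))), (278, (np.float64(0.481), np.float64(-0.303), np.float64(0.052))), (280, (np.float64(0.483), np.float64(-0.303), np.float64(0.048))), (282, (np.float64(0.487), np.float64(-0.31), np.float64(0.0)))]
170 [(268, (np.float64(0.474), np.float64(-0.325), np.float64(-0.001))), (270, (np.float64(0.476), np.float64(-0.314), np.float64(0.051))), (272, (np.float64(0.477)
[... 1294 characters left out ...]
332), np.float64(0.053))), (280, (np.float64(0.49), np.float64(-0.332), np.float64(0.049))), (282, (np.float64(0.495), np.float64(-0.343), np.float64(0.002)))]
200 [(268, (np.float64(0.482), np.float64(-0.359), np.float64(0.001))), (270, (np.float64(0.483), np.float64(-0.344), np.float64(0.052))), (272, (np.float64(0.485), np.float64(-0.343), np.float64(0.053))), (274, (np.float64(0.487), np.float64(-0.343), np.float64(0.052))), (276, (np.float64(0.489), np.float64(-0.343), np.float64(0.052))), (278, (np.float64(0.491), np.float64(-0.342), np.float64(0.052))), (280, (np.float64(0.493), np.float64(-0.343), np.float64(0.048))), (282, (np.float64(0.498), np.float64(-0.355), np.float64(0.002)))]
```

Two measurements agree: cover centre (0.541, -0.3105), yaw 14.1°. The bar is at (0.483, -0.325, 0.0475), against a predicted (0.483, -0.3251), so handle ≈ 0.05 rad. I'm descending over the bar.

Request:
move_arm(
  series=[0.01, -0.03, 0, 0, 0, 0, 0, 0, 0.19, 0, 0, 0, 0, 0, 0.19, 0, 0, 0, 0, 0, 0.19, 0, 0, 0, 0, 0, 0.19, 0, 0, 0],
  jaw=0.2,
  newtons=12,
)

```text
time: 2.48
position: [0.4832, -0.3252, 0.1077]
orientation: [0.001, 0.617, 0.787, -0.0]
force: [0.7, -0.2, -1.2]
finger_gap: 0.0571
grip_force: 0.0
```

Request:
move_arm(
  series=[0, 0, 0.1, 0, 0, 0, 0, 0, 0.1, 0, 0, 0, 0, 0, 0.06, 0, 0, 0, 0, 0, 0.03, 0, 0, 0, 0, 0, 0, 0, 0, 0],
)

```text
time: 2.9
position: [0.4827, -0.3247, 0.0495]
orientation: [-0.001, 0.616, 0.787, -0.0]
force: [-0.2, -0.6, 0.8]
finger_gap: 0.0355
grip_force: 0.0
```

```bash
python3 - <<'E'
from h import *
o=env.get_obs();print(o["time"],o["position"].round(4),o["force"].round(2),o["finger_gap"])
a=np.linspace(.403,np.pi/2,16)
print(np.c_[-65*np.diff(-0-np.cos(a))*-1/200*-1,-65*np.diff(np.sin(a))/200].round(4))
E
```

```text
2.9 [ 0.4827 -0.3247  0.0495] [-0.21 -0.6   0.84] 0.03546782747149211
[[-0.0108 -0.0229]
 [-0.0126 -0.022 ]
 [-0.0142 -0.0209]
 [-0.0158 -0.0197]
 [-0.0173 -0.0185]
 [-0.0187 -0.017 ]
 [-0.02   -0.0155]
 [-0.0211 -0.0139]
 [-0.0221 -0.0123]
 [-0.023  -0.0105]
 [-0.0238 -0.0087]
 [-0.0244 -0.0068]
 [-0.0248 -0.0049]
 [-0.0251 -0.0029]
 [-0.0253 -0.001 ]]
```

Request:
move_arm(
  series=[0, 0, 0, 0, 0, 0, 0, 0, 0, 0, 0, 0, 0, 0, 0, 0, 0, 0, 0, 0, 0, 0, 0, 0, 0, 0, 0, 0, 0, 0],
  jaw=1,
)

```text
time: 3.32
position: [0.4838, -0.3259, 0.0517]
orientation: [0.001, 0.616, 0.788, -0.0]
force: [-3.0, -2.4, 0.5]
finger_gap: 0.0116
grip_force: 12.0
```

Request:
move_arm(
  series=[0, 0.011, -0.023, 0, 0, 0, 0, 0.0125, -0.022, 0, 0, 0, 0, 0.014, -0.021, 0, 0, 0],
)

```text
time: 3.57
position: [0.4906, -0.3233, 0.0644]
orientation: [-0.0, 0.616, 0.788, -0.0]
force: [-3.0, -1.3, 0.5]
finger_gap: 0.0112
grip_force: 12.0
```

Request:
move_arm(
  series=[0, 0.016, -0.0195, 0, 0, 0, 0, 0.0175, -0.0185, 0, 0, 0, 0, 0.0185, -0.017, 0, 0, 0, 0, 0.02, -0.0155, 0, 0, 0, 0, 0.021, -0.014, 0, 0, 0],
)

```text
time: 3.98
position: [0.5091, -0.319, 0.0821]
orientation: [-0.0, 0.616, 0.788, -0.0]
force: [-4.5, 0.2, 7.4]
finger_gap: 0.0116
grip_force: 12.1
```

Request:
move_arm(
  series=[0, 0.022, -0.0125, 0, 0, 0, 0, 0.023, -0.0105, 0, 0, 0, 0, 0.024, -0.0085, 0, 0, 0, 0, 0.0245, -0.007, 0, 0, 0, 0, 0.025, -0.005, 0, 0, 0],
)

```text
time: 4.4
position: [0.5336, -0.3132, 0.0917]
orientation: [0.001, 0.616, 0.788, 0.001]
force: [-2.5, 0.6, 5.8]
finger_gap: 0.0113
grip_force: 12.1
```

Request:
move_arm(
  series=[0, 0.025, -0.003, 0, 0, 0, 0, 0.0255, -0.001, 0, 0, 0, 0, 0.005, 0, 0, 0, 0, 0, 0, 0, 0, 0, 0, 0, 0, 0, 0, 0, 0],
)

```text
time: 4.82
position: [0.5434, -0.3107, 0.0922]
orientation: [0.001, 0.616, 0.788, -0.0]
force: [-6.6, -1.4, 7.7]
finger_gap: 0.0116
grip_force: 12.1
```

```bash
python3 - <<'E'
from h import *
o=env.get_obs();print(o["time"],o["position"].round(4),o["force"].round(2),o["finger_gap"])
p,d=env.capture("scene");a=cv2.resize(p[190:310,270:430],(640,480),interpolation=2)
cv2.imwrite("pics/s2.png",a)
E
```

```text
4.8167 [ 0.5434 -0.3107  0.0922] [-6.63 -1.41  7.68] 0.01157717359554362
```

View pics/s2.png

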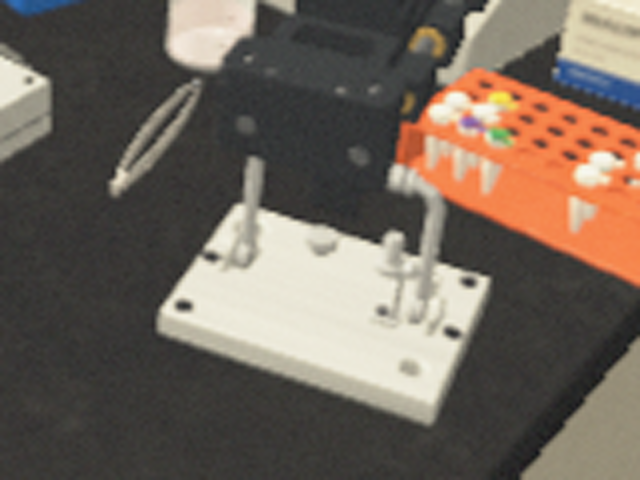

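The crop shows the handle standing upright, its legs at about (255,200) and (430,250), and the plate flat on the bench. The -6.6 N push-back fits the handle being against its end stop. I'll firm up the grip and lift.

Request:
move_arm(
  series=[0, 0, 0, 0, 0, 0, 0, 0, 0, 0, 0, 0, 0, 0, 0, 0, 0, 0],
  jaw=1,
  newtons=50,
)

```text
time: 5.12
position: [0.5434, -0.3108, 0.0921]
orientation: [0.001, 0.616, 0.788, -0.0]
force: [-4.9, 0.1, 7.8]
finger_gap: 0.0102
grip_force: 50.1
```

Request:
move_arm(
  series=[0, 0, -0.03, 0, 0, 0, 0, 0, -0.08, 0, 0, 0, 0, 0, -0.13, 0, 0, 0, 0, 0, -0.14, 0, 0, 0, 0, 0, -0.14, 0, 0, 0],
)

```text
time: 5.53
position: [0.5424, -0.3091, 0.1935]
orientation: [-0.002, 0.616, 0.788, 0.001]
force: [0.7, -0.2, -5.3]
finger_gap: 0.0102
grip_force: 50.1
```

Request:
move_arm(
  series=[0, 0, 0, 0, 0, 0, 0, 0, 0, 0, 0, 0, 0, 0, 0, 0, 0, 0],
)

```text
time: 5.78
position: [0.5421, -0.3094, 0.1922]
orientation: [-0.001, 0.616, 0.788, 0.0]
force: [-0.2, 1.1, -6.0]
finger_gap: 0.0101
grip_force: 50.1
```

```bash
python3 - <<'E'
from h import *
from scipy.spatial.transform import Rotation as Ro
o=env.get_obs();q=o["orientation"];print(o["time"],o["position"].round(4),o["force"].round(2),o["wrist_torque"].round(2),o["finger_gap"],o["q"].round(2))
print(Ro.from_quat(q[[1,2,3,0]]).as_matrix().round(4))
c=cal("scene");p,d=env.capture("scene");P=cloud(d,c);g=cv2.cvtColor(p,6)
s=(P[...,1]<-.2)&(P[...,1]>-.42)&(P[...,0]<.64)&(P[...,0]>.45)&(P[...,2]>.07)&(P[...,2]<.16)
Q=P[s];h,e=np.histogram(Q[:,2],bins=np.arange(.07,.16,.005));print(list(zip(e.round(3),h)))
E
```

```text
5.7833 [ 0.5421 -0.3094  0.1922] [-0.18  1.08 -5.96] [ 0.03 -0.08  0.05] 0.010149551534917678 [-0.56  0.22  1.79  0.    1.14 -0.8 ]
[[-0.2416  0.9704 -0.0019]
 [ 0.9704  0.2416  0.002 ]
 [ 0.0024 -0.0014 -1.    ]]
[(np.float64(0.07), np.int64(0)), (np.float64(0.075), np.int64(0)), (np.float64(0.08), np.int64(0)), (np.float64(0.085), np.int64(0)), (np.float64(0.09), np.int64(0)), (np.float64(0.095), np.int64(28)), (np.float64(0.1), np.int64(200)), (np.float64(0.105), np.int64(239)), (np.float64(0.11), np.int64(1757)), (np.float64(0.115), np.int64(326)), (np.float64(0.12), np.int64(101)), (np.float64(0.125), np.int64(103)), (np.float64(0.13), np.int64(53)), (np.float64(0.135), np.int64(26)), (np.float64(0.14), np.int64(36)), (np.float64(0.145), np.int64(32)), (np.float64(0.15), np.int64(24))]
```

Request:
move_arm(
  series=[0.1, 0.008, 0, 0, 0, 0, 0.15, 0.012, 0, 0, 0, 0, 0.15, 0.012, 0, 0, 0, 0, 0.15, 0.012, 0, 0, 0, 0, 0.05, 0.004, 0, 0, 0, 0],
)

```text
time: 6.25
position: [0.5201, -0.1872, 0.1906]
orientation: [-0.004, 0.616, 0.788, 0.0]
force: [-0.6, 2.3, -4.9]
finger_gap: 0.0101
grip_force: 50.1
```

Request:
move_arm(
  series=[0, 0, 0, 0, 0, 0.054, 0, 0, 0, 0, 0, 0.054, 0, 0, 0, 0, 0, 0.054, 0, 0, 0, 0, 0, 0, 0, 0, 0, 0, 0, 0],
)

```text
time: 6.67
position: [0.522, -0.1913, 0.1922]
orientation: [-0.002, 0.71, 0.704, -0.001]
force: [-0.0, -0.5, -5.6]
finger_gap: 0.0103
grip_force: 50.1
```

```bash
python3 - <<'E'
from h import *
from scipy.spatial.transform import Rotation as Ro
o=env.get_obs();q=o["orientation"];print(o["time"],o["position"].round(4),o["force"].round(2),o["wrist_torque"].round(2),o["q"].round(2))
print(Ro.from_quat(q[[1,2,3,0]]).as_matrix().round(4))
c=cal("wrist");p,d=env.capture("wrist");cv2.imwrite("pics/w3.png",p);np.savez("w3.npz",d=d,K=c[0],R=c[1],t=c[2],T=o["position"])
E
```

```text
6.6667 [ 0.522  -0.1913  0.1922] [-0.02 -0.47 -5.63] [-0.02 -0.03  0.02] [-0.4   0.1   1.93 -0.    1.12 -0.39]
[[ 0.0084  1.     -0.0031]
 [ 1.     -0.0083  0.0013]
 [ 0.0013 -0.0032 -1.    ]]
```

View pics/w3.png

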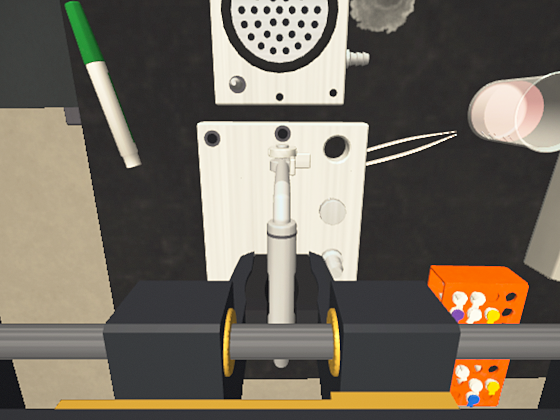

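The wrist view shows the cover's near end, with the wide hole at (337,148) and a screw hole at (212,139). Of the base, the thin dowel is at (237,84) and the far half is cut off. I'll back off 75 mm to get all of it in.

Request:
move_arm(
  series=[-0.125, 0, 0, 0, 0, 0, -0.15, 0, 0, 0, 0, 0, -0.1, 0, 0, 0, 0, 0, 0, 0, 0, 0, 0, 0, 0, 0, 0, 0, 0, 0],
)

```text
time: 7.13
position: [0.5219, -0.2677, 0.1936]
orientation: [-0.001, 0.711, 0.703, 0.0]
force: [0.6, 0.5, -6.0]
finger_gap: 0.0101
grip_force: 50.0
```

```bash
python3 - <<'E'
from h import *
o=env.get_obs();print(o["time"],o["position"].round(4),o["orientation"].round(4))
c=cal("wrist");p,d=env.capture("wrist");o2=env.get_obs();print(o2["position"].round(4))
cv2.imwrite("pics/w4.png",p);np.savez("w4.npz",d=d,K=c[0],R=c[1],t=c[2],T=o["position"])
P=cloud(d,c);g=cv2.cvtColor(p,6)
for nm,z,dz in(("base",.04,.006),("cover",float(o["position"][2]-.076-.0015),.008)):
    m=((abs(P[...,2]-z)<dz)&(g>110)&(P[...,0]<.6)&(P[...,0]>.44)).astype(np.uint8)*255
    if nm=="base": print(P[m>0][:,2].mean())
    m=cv2.morphologyEx(m,cv2.MORPH_CLOSE,np.ones((5,5)))
    n,l,s,_=cv2.connectedComponentsWithStats(m); k=1+s[1:,4].argmax(); m=(l==k).astype(np.uint8)*255
    zz=np.median(P[(m>0)&(g>110)][:,2]); print(nm,"z",zz,s[k])
    cn=max(cv2.findContours(m,0,1)[0],key=cv2.contourArea); hull=cv2.fillPoly(np.zeros_like(m),[cv2.convexHull(cn)],255)
    W=np.array([ray("",*q[0],zz,c)[:2] for q in cn]);print(cv2.minAreaRect((W*1000).astype(np.float32)))
    dk=((g<85)&(cv2.erode(hull,np.ones((5,5)))>0)).astype(np.uint8)
    n,l,s,ce=cv2.connectedComponentsWithStats(dk)
    for i in range(1,n):
        if 12<s[i,4]<4000: print(" blob",ce[i].round(1),s[i],ray("",*ce[i],zz,c).round(4))
E
```

```text
7.1333 [ 0.5219 -0.2677  0.1936] [-6.000e-04  7.113e-01  7.029e-01  1.000e-04]
[ 0.5217 -0.2667  0.1935]
nan<stdin>:8: RuntimeWarning: Mean of empty slice.
  ret = ret.dtype.type(ret / rcount)
Traceback (most recent call last):
ValueError: attempt to get argmax of an empty sequence
```

View pics/w4.png

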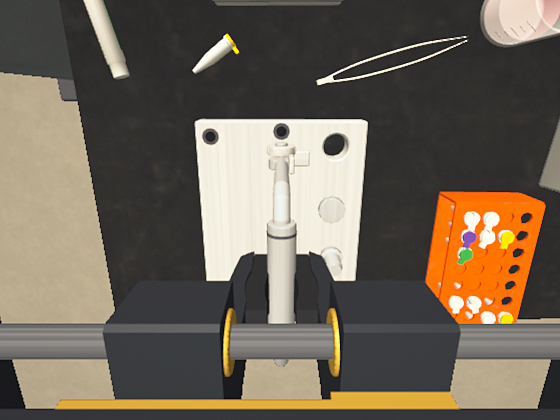

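Backing off pushed the base out of the top of the view, because image-up is +y. The held cover always hides rows below about 120, so I'll work from the earlier view (w3), which shows both parts in one picture.

```bash
cat > feat.py <<'E'
from h import *
def feats(f,png,zc):
    z=np.load(f);c=(z["K"],z["R"],z["t"]);d=z["d"];P=cloud(d,c);g=cv2.cvtColor(cv2.imread(png),6)
    for nm,z0,dz in(("base",.04,.008),("cover",zc,.008)):
        m=((abs(P[...,2]-z0)<dz)&(g>110)&(P[...,0]<.6)&(P[...,0]>.44)).astype(np.uint8)*255
        m=cv2.morphologyEx(m,cv2.MORPH_CLOSE,np.ones((5,5)))
        n,l,s,_=cv2.connectedComponentsWithStats(m); k=1+s[1:,4].argmax(); m=(l==k).astype(np.uint8)*255
        zz=np.median(P[(m>0)&(g>110)][:,2]); print(nm,"z",zz.round(4),s[k])
        cn=max(cv2.findContours(m,0,1)[0],key=cv2.contourArea); hull=cv2.fillPoly(np.zeros_like(m),[cv2.convexHull(cn)],255)
        W=np.array([ray("",*q[0],z0,c)[:2] for q in cn]);print(np.array(cv2.boxPoints(cv2.minAreaRect((W*1000).astype(np.float32)))).round(1).tolist())
        dk=((g<95)&(cv2.erode(hull,np.ones((3,3)))>0)).astype(np.uint8)
        n,l,s,ce=cv2.connectedComponentsWithStats(dk)
        for i in range(1,n):
            if 12<s[i,4]<600: print(" blob",ce[i].round(1),s[i,2:5],ray("",*ce[i],z0,c).round(4))
    return P,g,c
E
python3 - <<'E'
from feat import *
P,g,c=feats("w3.npz","pics/w3.png",.1135)
p=cv2.imread("pics/w3.png")
cv2.imwrite("pics/w3c.png",cv2.resize(p[60:180,190:390],(800,480),interpolation=2))
for v in range(72,98,4):print(v,[(u,round(float(P[v,u,2]),3)) for u in range(225,251,4)])
print("big hole rough",ray("",337,148,.1135,c).round(4),"dowel top",ray("",237,83,.062,c).round(4))
E
```

```text
base z 0.0409 [ 210    0  139  105 6955]
[[471.0, -114.0999984741211], [570.5999755859375, -115.0], [571.2000122070312, -43.79999923706055], [471.6000061035156, -43.0]]
 blob [241.3   9.6] [ 6  8 36] [ 0.4939 -0.0493  0.04  ]
 blob [253.6   9.7] [ 6  8 36] [ 0.5028 -0.0494  0.04  ]
 blob [266.5   9.6] [ 6  8 35] [ 0.512  -0.0494  0.04  ]
 blob [278.9   9.5] [ 7  8 35] [ 0.521  -0.0494  0.04  ]
 blob [291.6   9.7] [ 6  8 36] [ 0.5301 -0.0496  0.04  ]
 blob [304.4   9.6] [ 6  8 35] [ 0.5393 -0.0497  0.04  ]
 blob [316.8   9.4] [ 7  8 37] [ 0.5483 -0.0497  0.04  ]
 blob [272.6  21.8] [ 6  7 34] [ 0.5163 -0.0574  0.04  ]
 blob [285.4  21.8] [ 6  7 34] [ 0.5256 -0.0574  0.04  ]
 blob [243.7  24. ] [ 6  7 34] [ 0.4953 -0.0586  0.04  ]
 blob [257.5  23.7] [ 6  7 34] [ 0.5053 -0.0585  0.04  ]
 blob [300.6  23.7] [ 6  7 34] [ 0.5367 -0.0587  0.04  ]
 blob [314.3  23.9] [ 6  7 35] [ 0.5466 -0.059   0.04  ]
 blob [266.6  33.8] [ 6  7 34] [ 0.5118 -0.0652  0.04  ]
 blob [291.4  33.8] [ 6  7 35] [ 0.53   -0.0653  0.04  ]
 blob [250.5  36.4] [ 6  7 33] [ 0.4999 -0.0668  0.04  ]
 blob [307.5  36.4]
[... 1013 characters left out ...]
 0.04), (249, 0.041)]
76 [(225, 0.04), (229, 0.041), (233, 0.041), (237, 0.041), (241, 0.042), (245, 0.042), (249, 0.04)]
80 [(225, 0.041), (229, 0.039), (233, 0.063), (237, 0.059), (241, 0.044), (245, 0.042), (249, 0.041)]
84 [(225, 0.042), (229, 0.041), (233, 0.063), (237, 0.061), (241, 0.052), (245, 0.04), (249, 0.317)]
88 [(225, 0.04), (229, 0.041), (233, 0.055), (237, 0.056), (241, 0.042), (245, 0.042), (249, 0.04)]
92 [(225, 0.04), (229, 0.041), (233, 0.04), (237, 0.042), (241, 0.04), (245, 0.042), (249, 0.041)]
96 [(225, 0.041), (229, 0.04), (233, 0.041), (237, 0.04), (241, 0.042), (245, 0.042), (249, 0.041)]
big hole rough [ 0.5551 -0.1394  0.1135] dowel top [ 0.4912 -0.1001  0.062 ]
```

View pics/w3c.png

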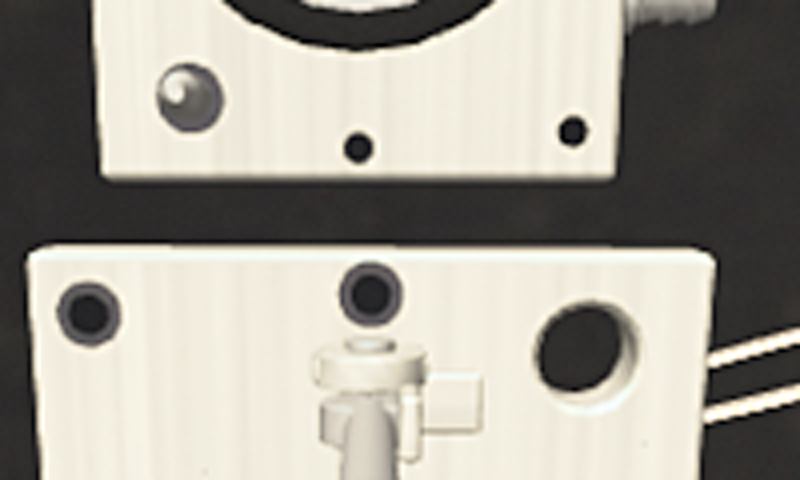

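The w3 view gives clean features on both parts. The base centre is ≈ (0.521, -0.0497) with yaw -0.5°. The cover centre relative to the TCP is ≈ (0.000, +0.0017), and yaw and sizes agree. I'm moving over the base with the underside at about 0.1 m.

Request:
move_arm(
  series=[0.1, 0, 0, 0, 0, 0, 0.18, -0.004, 0, 0, 0, 0, 0.19, -0.004, 0, 0, 0, 0, 0.19, -0.004, 0, 0, 0, 0, 0.19, -0.002, 0, 0, 0, 0],
)

```text
time: 7.6
position: [0.5203, -0.0943, 0.1939]
orientation: [-0.001, 0.711, 0.704, -0.0]
force: [1.6, -0.7, -4.6]
finger_gap: 0.0102
grip_force: 50.1
```

Request:
move_arm(
  series=[0.15, 0, 0, 0, 0, 0, 0.075, 0, 0, 0, 0, 0, 0, 0, 0, 0, 0, 0, 0, 0, 0, 0, 0, 0, 0, 0, 0, 0, 0, 0],
)

```text
time: 8.02
position: [0.5215, -0.0516, 0.1942]
orientation: [0.0, 0.71, 0.704, -0.0]
force: [1.0, -0.4, -4.8]
finger_gap: 0.0102
grip_force: 50.1
```

```bash
python3 - <<'E'
from h import *
from scipy.spatial.transform import Rotation as Ro
T=[];Q=[];F=[]
for i in range(6):
    p,d=env.capture("scene" if i else "top"); o=env.get_obs();T.append(o["position"]);Q.append(o["orientation"]);F.append(o["force"])
    if i==0: cv2.imwrite("pics/t5.png",p);np.save("t5.npy",d)
cv2.imwrite("pics/s5.png",p);np.save("s5.npy",d)
q=np.mean(Q,0);print(o["time"],np.mean(T,0).round(4),np.std(T,0).round(4),np.mean(F,0).round(2));print(Ro.from_quat(q[[1,2,3,0]]).as_matrix().round(4))
a=cv2.resize(p[170:250,200:300],(800,600)[:2],interpolation=2);cv2.imwrite("pics/s5c.png",cv2.resize(p[160:250,190:310],(800,600),interpolation=2))
E
```

```text
8.3167 [ 0.5217 -0.0525  0.1942] [0.     0.0002 0.    ] [-0.15 -0.18 -5.36]
[[ 1.170e-02  9.999e-01 -1.000e-04]
 [ 9.999e-01 -1.170e-02 -2.000e-04]
 [-2.000e-04 -1.000e-04 -1.000e+00]]
```

View pics/s5c.png

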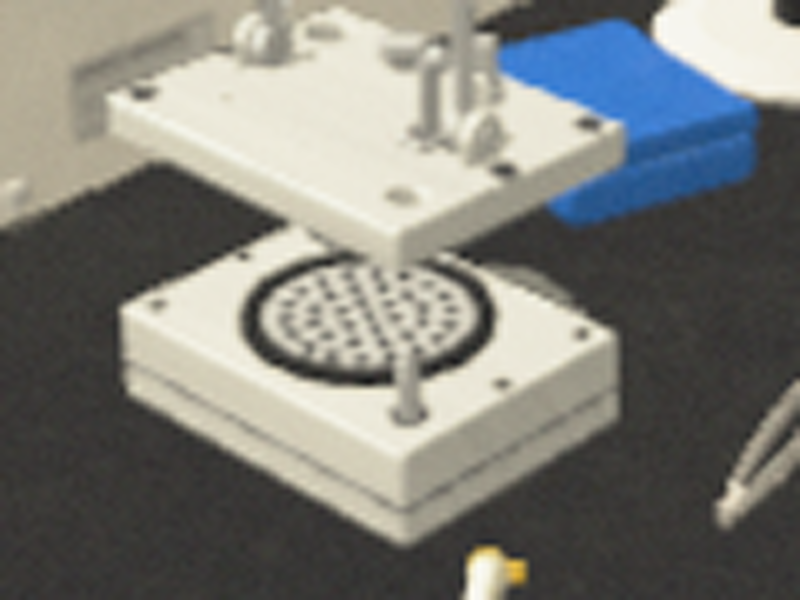

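The scene crop shows the cover level above the base, with matching screw-hole pairs. Cover holes are near (143,92), (588,124) and (503,170), base holes near (157,304), (582,333) and (502,384) in crop px. I'll compare them numerically.

```bash
python3 - <<'E'
from h import *
for cam,f in(("scene","s5"),):
    c=cal(cam);p=cv2.imread(f"pics/{f}.png");d=np.load(f+".npy");P=cloud(d,c);g=cv2.cvtColor(p,6).astype(float)
    def cen(u,v):
        u0,v0=int(round(u)),int(round(v));w=g[v0-3:v0+4,u0-3:u0+4];w=np.clip(np.median(w)-10-w,0,None);a,b=np.mgrid[-3:4,-3:4]
        return u0+(w*b).sum()/w.sum(),v0+(w*a).sum()/w.sum()
    S=lambda u,v:(u/6.6667+190-.43,v/6.6667+160-.43)
    # plane heights from depth: top face of cover / base away from features
    zc=[P[int(S(*q)[1]),int(S(*q)[0])][2] for q in((250,130),(300,160),(350,180),(320,100),(540,130),(230,110))]
    zb=[P[int(S(*q)[1]),int(S(*q)[0])][2] for q in((200,310),(260,380),(330,410),(540,350),(560,330),(480,400))]
    print("z",np.round(zc,4),np.median(zc),np.median(zb));z=np.median(zc)-np.median(zb)+.04
    yb=-.0075
    for n,k,b,L in(("-+",(143,92),(157,304),(-.041,.0564)),("+-",(588,124),(582,333),(.041,-.0564)),("0-",(503,170),(502,384),(0,-.059))):
        A=ray(cam,*cen(*S(*k)),z,c);B=ray(cam,*cen(*S(*b)),.04,c);print(n,A.round(4),B.round(4),"base-cover",((B-A)[:2]*1000).round(2))
    V=c[1][2];print("view dir",V.round(3))
E
```

```text
z [0.1175 0.1155 0.1172 0.1164 0.1164 0.1179] 0.11678324878710417 0.040383032598647915
-+ [0.4857 0.0113 0.1164] [0.4865 0.0152 0.04  ] base-cover [0.82 3.94]
+- [ 0.5673 -0.1077  0.1164] [ 0.5658 -0.11    0.04  ] base-cover [-1.53 -2.35]
0- [ 0.5195 -0.1128  0.1164] [ 0.5192 -0.1159  0.04  ] base-cover [-0.27 -3.06]
view dir [ 0.654  0.549 -0.519]
```

Averaged over the two diagonal holes, the offset is (-0.4, +0.8) mm, which agrees with the TCP reading's (-0.7, +1.1) mm. I'll apply that and lower.

Request:
move_arm(
  series=[0.005, -0.003, 0.04, 0, 0, -0.002, 0, 0, 0.05, 0, 0, 0, 0, 0, 0.04, 0, 0, 0, 0, 0, 0.01, 0, 0, 0, 0, 0, 0.01, 0, 0, 0],
)

```text
time: 8.73
position: [0.5202, -0.0506, 0.1627]
orientation: [-0.001, 0.71, 0.704, -0.001]
force: [0.9, 0.2, -5.5]
finger_gap: 0.0101
grip_force: 50.1
```

Request:
move_arm(
  series=[0, 0, 0.01, 0, 0, 0, 0, 0, 0.01, 0, 0, 0, 0, 0, 0.01, 0, 0, 0],
)

```text
time: 8.98
position: [0.5215, -0.0507, 0.1585]
orientation: [0.0, 0.71, 0.704, 0.0]
force: [0.0, -0.3, -4.9]
finger_gap: 0.0102
grip_force: 50.1
```

Request:
move_arm(
  series=[0, 0, 0.01, 0, 0, 0, 0, 0, 0.01, 0, 0, 0, 0, 0, 0, 0, 0, 0],
)

```text
time: 9.23
position: [0.5209, -0.0506, 0.154]
orientation: [-0.0, 0.71, 0.704, -0.0]
force: [0.1, 1.0, -5.4]
finger_gap: 0.0103
grip_force: 50.1
```

The underside is about 8 mm below the thick dowel's tip with no contact force, so I'm carrying on down.

Request:
move_arm(
  series=[0, 0, 0.01, 0, 0, 0, 0, 0, 0.01, 0, 0, 0, 0, 0, 0.01, 0, 0, 0],
)

```text
time: 9.48
position: [0.5212, -0.0507, 0.1483]
orientation: [0.0, 0.71, 0.704, 0.0]
force: [-0.7, 0.5, -4.9]
finger_gap: 0.0104
grip_force: 50.1
```

Request:
move_arm(
  series=[0, 0, 0.01, 0, 0, 0, 0, 0, 0.01, 0, 0, 0, 0, 0, 0, 0, 0, 0],
)

```text
time: 9.73
position: [0.5208, -0.0507, 0.1437]
orientation: [-0.0, 0.71, 0.704, -0.0]
force: [-0.5, 0.2, -5.7]
finger_gap: 0.0103
grip_force: 50.1
```

Request:
move_arm(
  series=[0, 0, 0.01, 0, 0, 0, 0, 0, 0.01, 0, 0, 0, 0, 0, 0.005, 0, 0, 0, 0, 0, 0.005, 0, 0, 0, 0, 0, 0, 0, 0, 0],
)

```text
time: 10.15
position: [0.521, -0.0507, 0.138]
orientation: [-0.0, 0.71, 0.704, -0.0]
force: [-0.8, -0.4, -5.0]
finger_gap: 0.0102
grip_force: 50.1
```

Request:
move_arm(
  series=[0, 0, 0.005, 0, 0, 0, 0, 0, 0.005, 0, 0, 0, 0, 0, 0, 0, 0, 0],
)

```text
time: 10.4
position: [0.5211, -0.0506, 0.1364]
orientation: [-0.0, 0.71, 0.704, -0.0]
force: [-1.9, 0.5, -2.6]
finger_gap: 0.0102
grip_force: 50.1
```

Request:
move_arm(
  series=[0, 0, 0.005, 0, 0, 0, 0, 0, 0.005, 0, 0, 0, 0, 0, 0, 0, 0, 0],
)

```text
time: 10.65
position: [0.5212, -0.0506, 0.1348]
orientation: [-0.0, 0.71, 0.704, 0.0]
force: [-3.0, 1.6, 0.7]
finger_gap: 0.0104
grip_force: 50.1
```

Request:
move_arm(
  series=[0, 0, 0.005, 0, 0, 0, 0, 0, 0.005, 0, 0, 0, 0, 0, 0, 0, 0, 0],
)

```text
time: 10.9
position: [0.5214, -0.0506, 0.1331]
orientation: [0.0, 0.71, 0.704, 0.0]
force: [-4.6, 0.5, 5.0]
finger_gap: 0.0102
grip_force: 50.1
```

Request:
move_arm(
  series=[0, 0, 0.005, 0, 0, 0, 0, 0, 0.005, 0, 0, 0, 0, 0, 0, 0, 0, 0],
)

```text
time: 11.15
position: [0.5216, -0.0506, 0.1323]
orientation: [0.0, 0.71, 0.704, 0.0]
force: [-7.1, 1.9, 11.6]
finger_gap: 0.0102
grip_force: 50.1
```

Request:
move_arm(
  series=[0, 0, 0.005, 0, 0, 0, 0, 0, 0.005, 0, 0, 0, 0, 0, 0, 0, 0, 0],
)

```text
time: 11.4
position: [0.5217, -0.0506, 0.132]
orientation: [0.0, 0.71, 0.704, 0.0]
force: [-12.7, 2.7, 22.9]
finger_gap: 0.0103
grip_force: 50.1
```

The faces have met: z stalled at 0.132 and the force is rising stiffly. A sideways -12.7 N has built up, so I'll back off 1 mm in x to relieve it.

Request:
move_arm(
  series=[0, -0.005, 0, 0, 0, 0, 0, 0, 0, 0, 0, 0],
)

```text
time: 11.57
position: [0.5215, -0.0506, 0.132]
orientation: [0.001, 0.71, 0.704, 0.001]
force: [-9.1, 2.7, 20.0]
finger_gap: 0.0104
grip_force: 50.1
```

```bash
python3 - <<'E'
from h import *
for i in range(2):
    c=cal("scene");p,d=env.capture("scene");o=env.get_obs();print(o["time"],o["position"].round(4),o["force"].round(2),o["wrist_torque"].round(2))
cv2.imwrite("pics/s6.png",cv2.resize(p[160:250,190:310],(800,600),interpolation=2))
E
```

```text
11.6167 [ 0.5214 -0.0506  0.132 ] [-9.32  2.44 20.11] [0.34 1.27 0.03]
11.6667 [ 0.5214 -0.0506  0.132 ] [-9.35  3.11 19.66] [0.35 1.32 0.03]
```

View pics/s6.png

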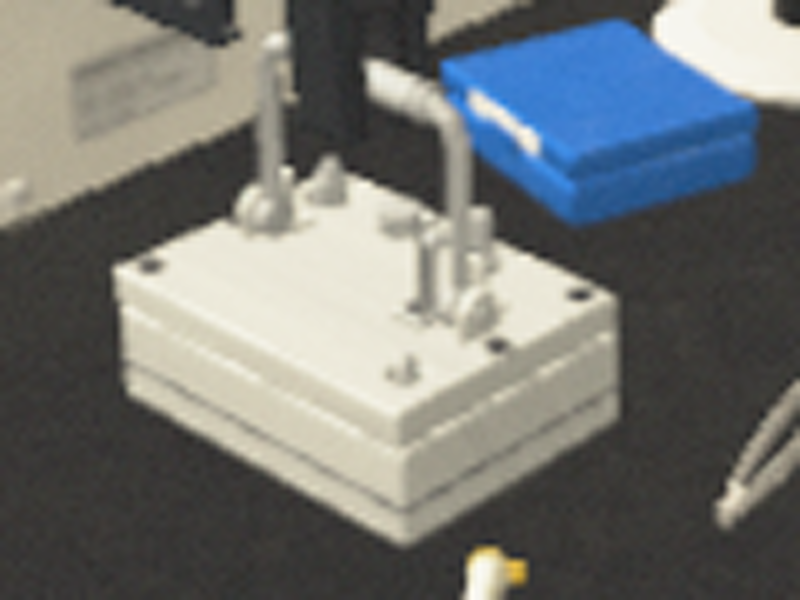

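The crop shows the cover flush on the base all round, the thin dowel's tip coming through its hole at about (403,370) and the handle upright in the fingers. I'll relieve a bit more side load and let it settle.

Request:
move_arm(
  series=[0, -0.004, 0, 0, 0, 0, 0, -0.003, 0.001, 0, 0, 0, 0, 0, 0, 0, 0, 0, 0, 0, 0, 0, 0, 0, 0, 0, 0, 0, 0, 0],
)

```text
time: 12.08
position: [0.5212, -0.0506, 0.132]
orientation: [0.002, 0.71, 0.704, 0.002]
force: [-5.9, 2.0, 17.2]
finger_gap: 0.0102
grip_force: 50.1
```

Request:
move_arm(
  series=[0, 0, 0, 0, 0, 0, 0, 0, 0, 0, 0, 0, 0, 0, 0, 0, 0, 0, 0, 0, 0, 0, 0, 0, 0, 0, 0, 0, 0, 0],
)

```text
time: 12.5
position: [0.5212, -0.0506, 0.132]
orientation: [0.002, 0.71, 0.704, 0.002]
force: [-7.2, 3.3, 17.4]
finger_gap: 0.0105
grip_force: 50.1
```

```bash
python3 - <<'E'
from h import *
c=cal("scene");p,d=env.capture("scene");P=cloud(d,c)
s=P[(P[...,0]>.475)&(P[...,0]<.57)&(P[...,1]>-.11)&(P[...,1]<.01)&(abs(P[...,2]-.054)<.006)]
for k in range(3):
    A=np.c_[s[:,:2]-[.521,-.05],np.ones(len(s))];x,*_=np.linalg.lstsq(A,s[:,2],rcond=None);r=s[:,2]-A@x;s=s[abs(r)<2*r.std()]
print(len(s),x.round(4),r.std())
E
```

```text
867 [-0.0014  0.0009  0.0543] 0.0006971260788965916
```

The top face is level (slopes under 0.002) at z = 54.3 mm, against 54.0 expected with the faces metal on metal. Handing in.

```bash
python3 -c "
from cell import env
print(env.hand_in())"
```

```text
the job is handed in; nothing more can be done
None
```

The holder is closed and handed in at about 12.6 s: the cover sits flush and level on both dowels, pressed down with about 23 N, with the handle upright and still in the grip. The hand-in returned no verdict.

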